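# Snap the spare fuse into the battery bench's fuse holder and shut its guard

## Robot

A 6-joint arm with a two-finger parallel gripper is mounted at the origin on the work surface. World frame = base frame: x ahead of the robot, y to its left, z up, the work surface at z = 0. Lengths are in m, angles in degrees, forces in N, time in s.
With the tool pointing down it reaches from about 0.325 to 0.9 m from the base axis. Payload 6.1 kg.
Tool frame: the origin (TCP) lies between the finger pads; the fingertips stand 25 mm ahead of it and the grasp point (between the pads) lies 6 mm ahead of it; z points along the fingers, y is the line along which they close (so a half turn about z gives the same grasp; the last joint's range is limited). The gripper opens to 85 mm and grips with 20 to 120 N. Pads are 22 mm wide; open, the fingers measure 114 mm over their backs; the gripper's body (76 mm by 85 mm) begins 54 mm behind the grasp point. The pads swing forward as they close: fully open they stand 13 mm farther back than shut.
Start: joints at [69.265, 12.628, 87.462, -0, 79.91, -7.225], TCP at [0.146, 0.608, 0.218] pointing down, gripper open.
Joint ranges: [-170.65, 170.65], [-52.31, 119.04], [5.05, 147.46], [-71.25, 251.25], [11.57, 151.72], [-153.62, 153.62]. Speed limits (degrees/s): [147.25, 147.25, 172.46, 180, 180, 180].

## Interface

Orientations are given as [roll, pitch, yaw] about the fixed x, y, z axes, in that order (R = Rz(yaw) Ry(pitch) Rx(roll)).
In Python, from bench import arm, eoat, inverse_kinematics, sensors, camera, hand_in gives the robot as it stands. Calls block until the motion is done:
- arm.move_to(position, orientation): joint-space move of the TCP to a pose.
- arm.line_to(position, frame=None, vel=0.15, stop_force=None): straight line of the TCP; frame=None keeps the orientation; vel is the mean speed in m/s. With stop_force (N) it stops when the force on the tool has changed by that much, and returns True; else False.
- arm.set_joints(angles): joint-space move.
- eoat.set_gripper(opening, force=None): finger opening in m; force is the grip in N (None keeps the last); returns when the fingers have stopped.
- arm.hold(seconds).
- inverse_kinematics(position, orientation): joint angles nearest the present ones, or None.
- sensors.observe(): the state.
- camera(name): name is "scene" or "top"; returns a dict with "pixels" (420x560x3 uint8, blue, green, red), "fx", "fy", "cx", "cy" (pixels), "eye" and "attitude" of the camera in the world. Camera axes: x right, y up, looking along -z (the intrinsics and any distortion apply to the point x, -y, -z); pixel columns grow to the right and rows downward; lengths in m; the calibration is good to about 2 mm. A picture is of the moment at which its call begins. There is no depth.
A pose or a line that the arm cannot do raises arm.Unreachable and nothing moves.
- hand_in(): hands the job in; it is judged then, once.
The state is a dict: "clock": time; "joints": joint angles; "qd": joint speeds; "tau": joint torques, N m; "position": TCP position; "orientation": TCP orientation; "contact_force": force on the tool from outside, world axes, zero at the start; "wrist_torque": the same for the moment, N m; "width": finger opening in m; "finger_force": force on a finger pad.
Only numpy, scipy, OpenCV 4.12 (cv2) and the standard library are available. Lean on these libraries where they do the work, as an engineer would, in place of code of your own. Each camera call takes 0.05 s, during which the arm holds its last target. There are 200 camera calls.

## Task

Fit the long spare fuse from the rack into the open fuse holder: press it down, level and centred, between the spring clips until both ends have snapped fully home, then let go and swing the clear guard shut over it. Feel for the clips as you press, since their height was set by hand: do not bend a jaw wide open, and stop as soon as the fuse is seated, without bearing down hard on the clip floors. Leave the short fuse and the other things on the bench as they are.

Things in the scene. Friction and masses are not known exactly. Their poses are not given: they have to be found in the camera images.
- fuse_long: the fuse to fit: white ceramic tube 18.5 mm in diameter, on each end a metal cap 20 mm long, 20 mm in diameter, rim chamfered 2 mm; 127 mm long overall, about 110 g. Origin at mid-axis, y along the fuse, either way round. Lies level in one of the rack's two rows (either one), axis 31 mm above the bench, on V saddles 30 mm either side of the rack's middle; free to grip between them
- fuse_short: bystander in the rack's other row (rows 58 mm apart): same kind of fuse, 85 mm long, 14 mm in diameter, too small for the clips. Origin at mid-axis
- holder: fuse holder fixed to the bench: black base 64 x 176 x 18 mm, origin at the centre of its underside, z up, y along the length in which the fuse lies, guard hinge on the -x side. Its two copper clips stand on studs set by hand to an unknown height p, 0 to 12 mm, same for both, not shown by any pose here. Between the clips (y from -45 to +45 mm) nothing stands above the base
- clip_left (a point): on the fuse's axis line at the middle of the +y clip (y +53.5, 46 mm above the bench), for p = 0; axes as the holder's. Clip: 14 mm long in y; floor 36 mm + p above the bench; two leaf jaws, lips 17.8 mm apart at 50 mm + p, flared mouth 30 mm wide at 57 mm + p. Home, the fuse rests on both clip floors, axis 46 mm + p; laid in the mouths its axis is at 55 mm + p
- clip_right (a point): the same at the -y clip (y -53.5). Stops 12 mm high outside the clips leave the fuse 2 mm of play each way along y. A centred fuse needs 6 to 13 N in all to pass the lips, most near axis 51 to 52 mm + p; then the force drops to nothing or pulls, it snaps down, and on the floor the force climbs steeply. A clip floor may bear 18 N. Lips spring at 12 N per mm each
- guard (a joint): clear guard, hinged on the holder: angle in rad, 0 = shut over the fuse, 1.7 to 1.9 = standing open at the start. L-shaped: a wall 56 mm high from the hinge (upright when shut) and square to it a plate 72 x 150 x 3 mm (the level top when shut, outer face 74 mm above the bench). 90 g; stays open by its weight, falls shut by itself below about 0.4 rad
- guard_hinge (a point): middle of the guard's hinge line, 18 mm above the bench at the holder's x -32 mm; the line runs along the holder's y; axes as the holder's
- guard_tab (a point): middle of the top of the black finger tab (36 mm along y, 12 wide, 10 high) on the outer face of the guard's plate, its middle 9 mm from the plate's free edge. When shut: 60 mm to +x of the hinge line and 66 mm above it. Its axes turn with the guard; z points out of the plate's outer face
- jaw_right_near (a joint): sprung leaf jaw of the right (-y) clip, near (-x) side: outward angle in rad about its foot. 0 = at rest, about 0.015 round a fuse that is home, about 0.07 while a centred fuse squeezes past the lips, 0.25 = overbent (lip 3.5 mm out)
- jaw_right_far (a joint): sprung leaf jaw of the right (-y) clip, far (+x) side: outward angle in rad about its foot. 0 = at rest, about 0.015 round a fuse that is home, about 0.07 while a centred fuse squeezes past the lips, 0.25 = overbent (lip 3.5 mm out)
- jaw_left_near (a joint): sprung leaf jaw of the left (+y) clip, near (-x) side: outward angle in rad about its foot. 0 = at rest, about 0.015 round a fuse that is home, about 0.07 while a centred fuse squeezes past the lips, 0.25 = overbent (lip 3.5 mm out)
- jaw_left_far (a joint): sprung leaf jaw of the left (+y) clip, far (+x) side: outward angle in rad about its foot. 0 = at rest, about 0.015 round a fuse that is home, about 0.07 while a centred fuse squeezes past the lips, 0.25 = overbent (lip 3.5 mm out)
- contactor: bystander: white round contactor 58 mm in diameter, 78 mm high with its two studs, on a 70 x 50 mm foot plate; origin under its centre
- monitor_board: bystander: cell monitor board on an aluminium plate 70 x 110 mm, 22 mm high; origin under its centre
Things that resemble listed ones, but are neither listed nor needed, are in the scene too. Leave any pink or purple look-alike of the fuse_long alone.

How it is judged (in metres and radians):
On the way:
1. the long fuse has snapped home in both clips, resting on the floors of both (contact force between fuse_long and clip_floor_right above 0.15 N and contact force between fuse_long and clip_floor_left above 0.15 N and x of fuse_long in the frame of holder between -0.003 and 0.003 m and y of fuse_long in the frame of holder between -0.0045 and 0.0045 m and angle between the y axis of fuse_long and the y axis of holder, either way round below 0.04 rad), for 0.2 s.
At the end, for the whole second after the job is handed in: The long fuse rests on the floors of both clips (over 0.15 N on each), within 3 mm across, 4.5 mm along and 0.04 rad of the holder's line, at rest and let go; the guard is shut (under 0.06 rad) (all of step 1 and value of joint guard below 0.06 rad and linear speed of fuse_long below 0.02 m/s and contact force between the fingers and fuse_long below 0.1 N); the robot touches nothing.
It fails at once if a clip jaw is overbent: spread by more than 0.25 rad (value of joint any of jaw_right_near, jaw_right_far, jaw_left_near, jaw_left_far above 0.25 rad).
It fails at once if the fuse is pressed on the floor of a clip with more than 18 N (contact force between fuse_long and clip_floor_right above 18 N or contact force between fuse_long and clip_floor_left above 18 N).
It fails at once if the short fuse has moved by more than 20 mm (distance of fuse_short from where it was at the start of the episode above 0.02 m).
It fails at once if the contactor or the monitor board has moved by more than 30 mm (distance of any of contactor, monitor_board from where it was at the start of the episode above 0.03 m).
It also fails if it takes over 64 s, if anything falls off the work surface, if the arm or the gripper's body presses on something with over 40 N, if the wrist force passes 120 N, or if a joint passes its speed limit or range.

## Working session

There is one attempt and no reset: what is moved stays moved. The work goes in short steps, each a Python script; the robot and the scene stay as the last script left them, time stands still between calls to the robot, and variables do not carry over. Pictures are saved under pics/ and viewed, at most 10 in all, crops included, and the job is handed in when it is done.

```bash
mkdir -p pics; cat > h.py <<'E'
import numpy as np, cv2
from bench import arm, eoat, inverse_kinematics, sensors, camera, hand_in
from scipy.spatial.transform import Rotation as R
E
python3 - <<'E'
from h import *
for n in("scene","top"):
    c=camera(n); cv2.imwrite(f"pics/{n}0.png",c["pixels"]); print({k:v for k,v in c.items() if k!="pixels"})
    np.save(f"pics/{n}0.npy",{k:v for k,v in c.items()},allow_pickle=True)
print(sensors.observe())
E
```

```text
{'fx': 395.95016440275106, 'fy': 395.95016440275106, 'cx': 275.70883589807227, 'cy': 209.7067716436777, 'eye': array([1.14376511, 0.22503059, 0.84963562]), 'attitude': array([ 39.47227339,   0.72562214, 114.47238781])}
{'fx': 527.3042553634072, 'fy': 527.3042553634072, 'cx': 266.15057497590044, 'cy': 216.39385394860403, 'eye': array([ 0.31381688, -0.02465354,  1.36130525]), 'attitude': array([ 11.96799284,   0.36815153, -93.38490915])}
{'clock': 0.1, 'joints': array([ 6.92632086e+01,  1.26698581e+01,  8.75167323e+01, -8.36419565e-05,
        7.99115607e+01, -7.22442479e+00]), 'qd': array([ 0.08917084, -0.15948497, -0.08610627,  0.06123881,  0.06296799,
        0.14334871]), 'tau': array([ 1.14281062e-03, -4.98256767e+01, -3.90543008e+01, -3.38030586e-04,
        5.81360771e-03,  4.76912163e-06]), 'position': array([0.14583589, 0.60718044, 0.21714091]), 'orientation': array([-1.79902618e+02, -1.22614208e-02,  1.66487638e+02]), 'contact_force': array([-0.08140972, -0.29377723,  0.25679834]), 'wrist_torque': array([ 0.0383828 , -0.04473108, -0.0375016 ]), 'finger_force': 0.0, 'width': 0.08538546112558783}
```

View pics/top0.png

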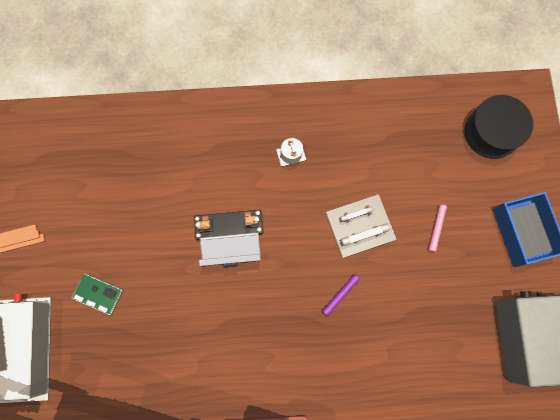

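View pics/scene0.png

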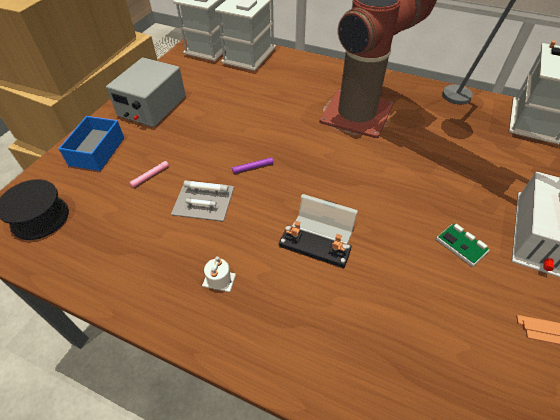

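The top view shows the holder near (229,225) with the guard open toward the robot, and the rack near (361,226) with the long fuse in the row nearer the robot. Next I enlarge both areas.

```bash
python3 - <<'E'
import cv2,numpy as np
t=cv2.imread("pics/top0.png");s=cv2.imread("pics/scene0.png")
def c(i,x,y): return cv2.resize(i[y:y+60,x:x+80],(400,300),interpolation=cv2.INTER_CUBIC)
# scale 5
cv2.imwrite("pics/c1.png",np.vstack([np.hstack([c(t,189,205),c(t,322,195)]),np.hstack([c(s,275,193),c(s,167,172)])]))
E
```

```text
(no output)
```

View pics/c1.png

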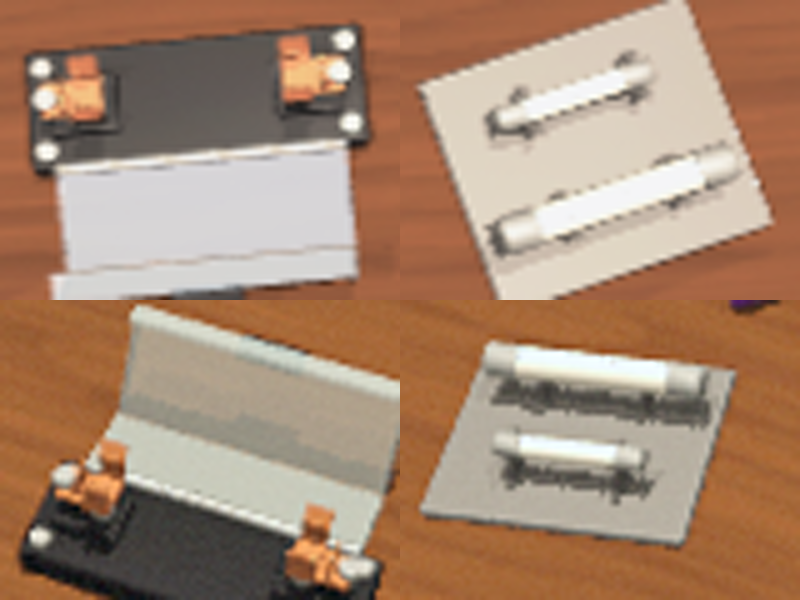

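The enlarged crop shows the holder's four screw heads at (40,67), (345,38), (47,152) and (352,122). The long fuse in the top view runs from about (492,236) to (740,160), with the short one above it. Now I turn these into positions, with a cross-check from the scene camera.

```bash
cat >> h.py <<'E'
def px2w(c,u,v,z):
    d=R.from_euler('xyz',c["attitude"],degrees=True).apply([(u-c["cx"])/c["fx"],-(v-c["cy"])/c["fy"],-1])
    return c["eye"]+d*(z-c["eye"][2])/d[2]
def w2px(c,p):
    q=R.from_euler('xyz',c["attitude"],degrees=True).inv().apply(np.array(p)-c["eye"])
    return c["cx"]-c["fx"]*q[0]/q[2], c["cy"]+c["fy"]*q[1]/q[2]
E
python3 - <<'E'
from h import *
L=lambda n:np.load(f"pics/{n}0.npy",allow_pickle=True).item()
t,s=L("top"),L("scene")
f=lambda u,v,x0,y0:((u%400+.5)/5-.5+x0,(v%300+.5)/5-.5+y0)
P=[px2w(t,*f(*q,189,205),.02) for q in((40,67),(345,38),(47,152),(352,122))]
print("screws",np.round(P,4),"mean",np.mean(P,0)); d=P[0]-P[1]+P[2]-P[3]; print("holder yaw of y axis",np.degrees(np.arctan2(d[1],d[0]))-90, np.linalg.norm(d)/2)
for n,c,o,qs,z in(("top",t,(322,195),((492,236),(741,160)),.031),("scene",s,(167,172),((485,358),(709,378)),.031)):
    A=[px2w(c,*f(*q,*o),z) for q in qs]; d=A[0]-A[1]
    print(n,np.round(A,4),"mid",np.mean(A,0),np.linalg.norm(d),np.degrees(np.arctan2(d[1],d[0]))-90)
A=px2w(s,*f(40,537,275,193),.02);print("scene screw",A)
E
```

```text
screws [[ 0.6048  0.148   0.02  ]
 [ 0.6106 -0.0113  0.02  ]
 [ 0.5597  0.1458  0.02  ]
 [ 0.566  -0.0124  0.02  ]] mean [0.58530086 0.06752578 0.02      ]
holder yaw of y axis 2.1783518093798193 0.1588306342699674
top [[ 0.5183 -0.2169  0.031 ]
 [ 0.55   -0.3477  0.031 ]] mid [ 0.53414193 -0.28229581  0.031     ] 0.13460952105358695 13.59427399201337
scene [[ 0.5516 -0.344   0.031 ]
 [ 0.5136 -0.2196  0.031 ]] mid [ 0.53259568 -0.28175982  0.031     ] 0.1300816452903886 -163.02899502348566
scene screw [ 0.6102892  -0.00999138  0.02      ]
```

```bash
python3 - <<'E'
from h import *
a=15; p=[.5333,-.282]
for psi in(90+a,a-90): print(psi,inverse_kinematics([*p,.15],[180,0,psi]))
for psi in(92.2,-87.8): print(psi,inverse_kinematics([.5853,.0675,.15],[180,0,psi]))
psi=a+90 if abs(inverse_kinematics([*p,.15],[180,0,90+a])[5])<130 else a-90
eoat.set_gripper(.045,60)
arm.move_to([*p,.15],[180,0,psi])
print(sensors.observe()["clock"],sensors.observe()["width"])
print(arm.line_to([*p,.040],vel=.08,stop_force=6))
o=sensors.observe();print(o["position"],o["contact_force"])
eoat.set_gripper(.010,60); o=sensors.observe();print(o["width"],o["finger_force"],o["contact_force"])
arm.line_to([*p,.20],vel=.1)
o=sensors.observe();print(o["width"],o["contact_force"],o["wrist_torque"],o["clock"])
# go over the holder
arm.move_to([.5853,.0675,.20],[180,0,psi-a+2.2])
o=sensors.observe();print(o["width"],o["contact_force"],o["wrist_torque"],o["clock"],o["position"],o["orientation"])
t=camera("top");s=camera("scene")
np.save("pics/top1.npy",t,allow_pickle=True);np.save("pics/scene1.npy",s,allow_pickle=True)
ti,si=t["pixels"],s["pixels"]
cu,cv=map(int,w2px(t,[.5853,.0675,.1])); su,sv=map(int,w2px(s,[.5853,.0675,.12]))
print(cu,cv,su,sv)
c=lambda i,x,y:cv2.resize(i[y-60:y+60,x-50:x+50],(400,480),interpolation=cv2.INTER_CUBIC)
cv2.imwrite("pics/c2.png",np.hstack([c(ti,cu,cv),c(si,su,sv)]))
E
```

```text
105 [-35.35549167  12.88333799  94.6808138    0.          72.43584821
 -50.35549167]
-75 [-3.53554917e+01  1.28833380e+01  9.46808138e+01 -2.54444375e-14
  7.24358482e+01  1.29644508e+02]
92.2 [-1.08784978e+00  1.10290408e+01  9.68477204e+01 -2.54444375e-14
  7.21232388e+01 -3.28784978e+00]
-87.8 None
3.9667 0.044862600258357775
False
[ 0.53376626 -0.28232562  0.04073169] [ 0.41243045  1.47295131 -0.92359164]
0.009975039779653803 0.0 [ 0.04224136  1.0146229  -0.35384061]
0.010059049537412896 [-0.32544735  0.15303046  0.1623318 ] [-0.00385454 -0.01435953  0.03327298] 7.675
0.010411769145280227 [-0.22923618  0.16631963 -0.55206055] [-0.00886506  0.01994802  0.032305  ] 9.0 [0.58540441 0.06658094 0.19991207] [-1.79994344e+02  2.64524212e-02  9.21677113e+01]
225 217 317 218
```

View pics/c2.png

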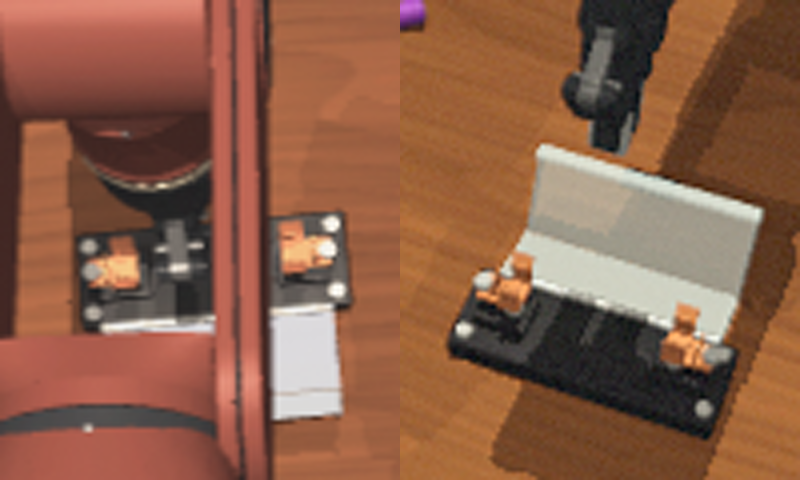

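The grip came up empty: the gripper over the holder holds no fuse. I check the rack.

```bash
python3 - <<'E'
import numpy as np,cv2
t=np.load("pics/top1.npy",allow_pickle=True).item()["pixels"];s=np.load("pics/scene1.npy",allow_pickle=True).item()["pixels"]
c=lambda i,x,y:cv2.resize(i[y:y+60,x:x+80],(400,300),interpolation=cv2.INTER_CUBIC)
cv2.imwrite("pics/c3.png",np.hstack([c(t,322,195),c(s,167,172)]))
E
```

```text
(no output)
```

View pics/c3.png

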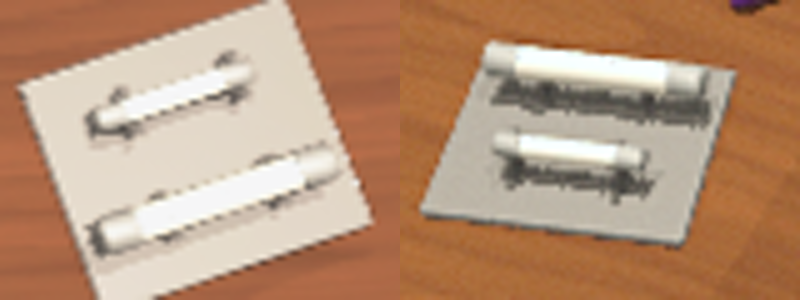

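The fuse is undisturbed in its row: in the scene view it still runs from (485,58) to (709,78). I go back and take a picture with the fingers around it before closing in steps.

```bash
python3 - <<'E'
from h import *
a=15; p=[.5333,-.282]
eoat.set_gripper(.045,60)
arm.move_to([*p,.10],[180,0,90+a])
print(arm.line_to([*p,.038],vel=.1,stop_force=8))
o=sensors.observe();print(o["position"],o["contact_force"],o["width"])
s=camera("scene");
eoat.set_gripper(.014,60)
o=sensors.observe();print(o["width"],o["finger_force"],o["contact_force"],o["clock"])
arm.hold(.2)
o=sensors.observe();print(o["width"],o["finger_force"],o["contact_force"],o["clock"],o["position"])
s2=camera("scene"); 
c=lambda i,x,y:cv2.resize(i[y:y+80,x:x+80],(400,400),interpolation=cv2.INTER_CUBIC)
cv2.imwrite("pics/c4.png",np.hstack([c(s["pixels"],167,150),c(s2["pixels"],167,150)]))
E
```

```text
False
[ 0.53369473 -0.2821776   0.03839535] [0.62066068 0.35576558 0.67232606] 0.04470010029323657
0.013935207319733463 0.0 [ 0.27187951 -0.01516361 -0.20027064] 12.125
0.013886334422558254 0.0 [-0.31363039 -0.20082172 -0.21325271] 12.325 [ 0.53327307 -0.28199986  0.03800224]
```

View pics/c4.png

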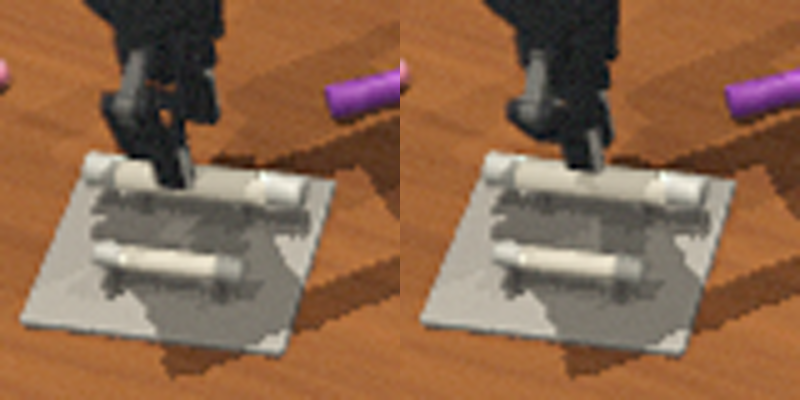

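The fingertips at (178,185) open and (590,168) closed end right on top of the fuse rather than around it, so I compare that with the expected projection.

```bash
python3 - <<'E'
from h import *
s=camera("scene"); print(sensors.observe()["joints"])
f=lambda p:np.round((np.array(w2px(s,p))-[167,150])*5+2,0)
for z in(.0,.013,.031,.04,.05,.06):print(z,f([.5333,-.282,z]))
u=np.array([np.cos(np.radians(15)),np.sin(np.radians(15))])
for k in(-.02,.0,.02):print(k,f([*(np.array([.5333,-.282])+k*u),.031]))
E
```

```text
[-3.53565820e+01  2.05589976e+01  9.84473542e+01 -4.34988006e-04
  6.09955736e+01 -5.03541828e+01]
0.0 [203. 215.]
0.013 [200. 200.]
0.031 [195. 179.]
0.04 [193. 168.]
0.05 [190. 155.]
0.06 [188. 143.]
-0.02 [205. 153.]
0.0 [195. 179.]
0.02 [186. 205.]
```

The projection puts the fingertips at about z = 0.04 to 0.047, roughly 25 mm higher than the stated tool geometry implies. They closed just above the fuse. I will descend further, guarded by force.

```bash
python3 - <<'E'
from h import *
a=15; p=[.5333,-.282]
arm.line_to([*p,.055],vel=.1)
eoat.set_gripper(.045,60)
print(arm.line_to([*p,.016],vel=.06,stop_force=5))
o=sensors.observe();print(o["position"],o["contact_force"],o["width"])
eoat.set_gripper(.012,60)
o=sensors.observe();print(o["width"],o["finger_force"],o["contact_force"],o["clock"])
if o["width"]>.016:
    z=o["position"][2]
    arm.line_to([*p,.12],vel=.1)
    o=sensors.observe();print(o["width"],o["contact_force"],o["wrist_torque"],o["clock"])
s=camera("scene");i=s["pixels"]
np.save("pics/scene2.npy",s,allow_pickle=True)
cv2.imwrite("pics/c5.png",cv2.resize(i[120:220,150:270],(720,600),interpolation=cv2.INTER_CUBIC))
E
```

```text
False
[ 0.53349093 -0.28214178  0.01613735] [-0.22162634 -0.01532316  0.39141759] 0.04503913462941903
0.015997854907178744 58.609047532081604 [2.03435952 1.38206915 3.28570836] 14.3083
```

View pics/c5.png

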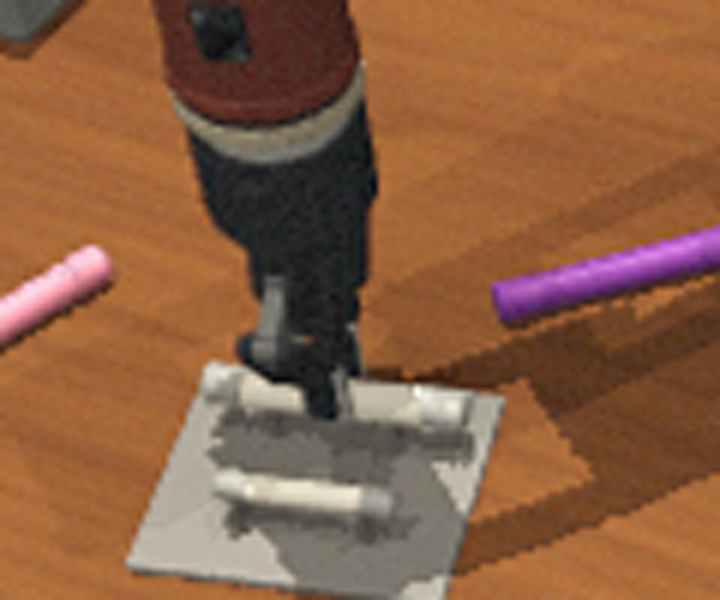

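It closed with 58 N at a width of 16 mm, narrower than the 18.5 mm tube. The fingertips at (325,415) pinch the fuse above its axis, so they need to go about 18 mm lower.

```bash
python3 - <<'E'
from h import *
p=[.5333,-.282]
eoat.set_gripper(.045,60)
print(arm.line_to([*p,-.002],vel=.06,stop_force=5))
o=sensors.observe();print(o["position"],o["contact_force"],o["width"])
eoat.set_gripper(.012,60)
o=sensors.observe();print(o["width"],o["finger_force"],o["contact_force"],o["clock"])
if o["width"]>.0175:
    arm.line_to([*p,.08],vel=.1)
    o=sensors.observe();print(o["width"],o["contact_force"],o["wrist_torque"],o["clock"])
    arm.move_to([.5853,.0675,.10],[180,0,92.2])
    arm.hold(.2)
    o=sensors.observe();print(o["width"],o["contact_force"],o["wrist_torque"],o["clock"],o["position"])
    t=camera("top");s=camera("scene")
    np.save("pics/top3.npy",t,allow_pickle=True);np.save("pics/scene3.npy",s,allow_pickle=True)
    su,sv=map(int,w2px(s,[.5853,.0675,.06]))
    cv2.imwrite("pics/c6.png",cv2.resize(s["pixels"][sv-50:sv+50,su-60:su+60],(720,600),interpolation=cv2.INTER_CUBIC)); print(su-60,sv-50)
E
```

```text
False
[ 0.53271189 -0.28160114 -0.00291593] [ 0.2590343  -0.53254435  1.19131677] 0.04527069794574217
0.01674536143218322 58.44540774822235 [2.60724349 1.15339602 0.24666373] 15.5667
```

```bash
ls -la . pics | head -40
```

```text
.:
total 16
drwxr-xr-x  3 agent agent 4096 Dec  1 23:40 .
drwxr-xr-x 23 root  root  4096 Dec  1 23:40 ..
-rw-r--r--  1 agent agent  482 Dec  1 23:41 h.py
drwxr-xr-x  2 agent agent 4096 Dec  1 23:44 pics

pics:
total 5948
drwxr-xr-x 2 agent agent   4096 Dec  1 23:44 .
drwxr-xr-x 3 agent agent   4096 Dec  1 23:40 ..
-rw-r--r-- 1 agent agent 447693 Dec  1 23:40 c1.png
-rw-r--r-- 1 agent agent 435554 Dec  1 23:42 c2.png
-rw-r--r-- 1 agent agent 221032 Dec  1 23:42 c3.png
-rw-r--r-- 1 agent agent 352481 Dec  1 23:43 c4.png
-rw-r--r-- 1 agent agent 426791 Dec  1 23:44 c5.png
-rw-r--r-- 1 agent agent 706185 Dec  1 23:40 scene0.npy
-rw-r--r-- 1 agent agent 397390 Dec  1 23:40 scene0.png
-rw-r--r-- 1 agent agent 706185 Dec  1 23:42 scene1.npy
-rw-r--r-- 1 agent agent 706185 Dec  1 23:44 scene2.npy
-rw-r--r-- 1 agent agent 706185 Dec  1 23:40 top0.npy
-rw-r--r-- 1 agent agent 240126 Dec  1 23:40 top0.png
-rw-r--r-- 1 agent agent 706185 Dec  1 23:42 top1.npy
```

Width reads 16.7 mm with full grip force and no net vertical force, so I take it as a sound grip with a few mm of reading offset. Lifting with a slip check, then over to the holder.

```bash
python3 - <<'E'
from h import *
p=sensors.observe()["position"]; print(p)
arm.line_to([p[0],p[1],.08],vel=.1)
arm.hold(.2);o=sensors.observe();print(o["width"],o["finger_force"],o["contact_force"],o["wrist_torque"],o["clock"])
if o["finger_force"]>20:
    arm.move_to([.5853,.0675,.08],[180,0,92.2])
    arm.hold(.2)
    o=sensors.observe();print(o["width"],o["contact_force"],o["wrist_torque"],o["clock"],o["position"])
t=camera("top");s=camera("scene")
np.save("pics/top3.npy",t,allow_pickle=True);np.save("pics/scene3.npy",s,allow_pickle=True)
su,sv=map(int,w2px(s,[.5853,.0675,.07]))
cv2.imwrite("pics/c6.png",cv2.resize(s["pixels"][sv-45:sv+45,su-60:su+60],(800,600),interpolation=cv2.INTER_CUBIC)); print(su-60,sv-45)
E
```

```text
[ 0.53417256 -0.28217721 -0.00137755]
0.016744886173251407 58.47604751586914 [-0.18638214  0.13005878 -1.36051718] [ 0.00896645 -0.00963171  0.02729043] 16.7333
0.01697757393329246 [ 0.29219698 -0.14251435 -1.26353171] [-0.02570676  0.06341676  0.03498981] 18.2583 [0.58550598 0.06628386 0.07999831]
255 186
```

View pics/c6.png

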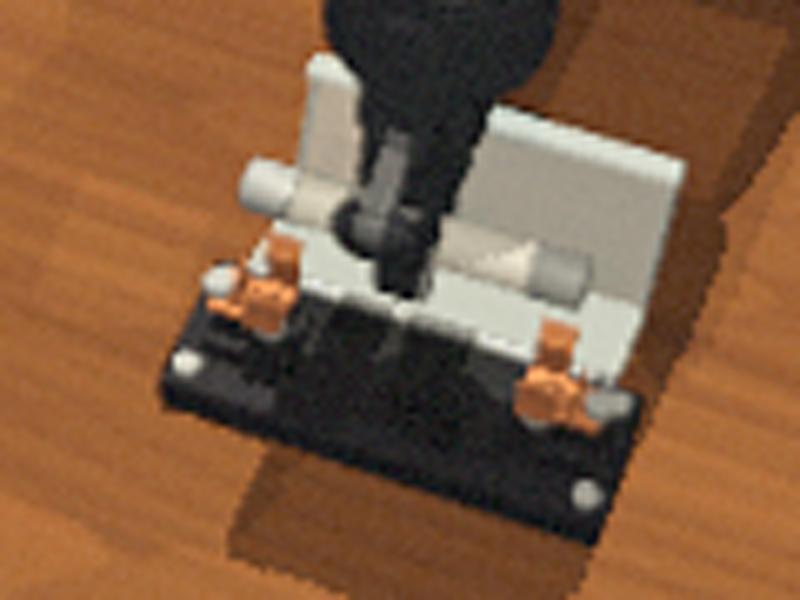

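The fuse hangs level in the gripper over the holder, its ends at (243,183) and (588,280). The holder's front screws are at (186,362) and (588,492). Computing the offsets.

```bash
python3 - <<'E'
from h import *
s=np.load("pics/scene3.npy",allow_pickle=True).item()
g=lambda u,v,z:px2w(s,255+(u+.5)*.15-.5,186+(v+.5)*.15-.5,z)
a=g(186,362,.02);b=g(588,492,.02);print("front screws",a,b,(a+b)/2,np.degrees(np.arctan2(*(b-a)[[1,0]]))-90)
for z in(.108,.113,.118):
    A=g(243,183,z);B=g(588,280,z);print(z,(A+B)/2,np.linalg.norm(A-B),np.degrees(np.arctan2(*(B-A)[[1,0]]))-90)
print("tip",[g(408,295,z) for z in(.08,.09,.1)])
E
```

```text
front screws [ 0.61006302 -0.01044024  0.02      ] [0.60332106 0.14836278 0.02      ] [0.60669204 0.06896127 0.02      ] 2.4310240998841266
0.108 [0.58187793 0.06521516 0.108     ] 0.127767527047812 3.894684190925986
0.113 [0.5856661  0.06629261 0.113     ] 0.1269061368734005 3.894684190925986
0.118 [0.58945426 0.06737007 0.118     ] 0.12604474669898902 3.8946841909259433
tip [array([0.58898943, 0.06806094, 0.08      ]), array([0.59619772, 0.07010047, 0.09      ]), array([0.60340601, 0.07214001, 0.1       ])]
```

All consistent: the fuse is centred on the TCP, with its axis at TCP + 0.033. Now I feel for the clips, correcting sideways force on the way.

```bash
cat > press.py <<'E'
from h import *
C=np.array([.5848,.0678]); yaw=2.3
ex=np.array([np.cos(np.radians(yaw)),np.sin(np.radians(yaw))]); ey=np.array([-ex[1],ex[0]])
def read(n=4):
    fs=[];ts=[];ps=[]
    for _ in range(n):
        arm.hold(.02); o=sensors.observe(); fs.append(o["contact_force"]);ts.append(o["wrist_torque"]);ps.append(o["position"])
    f,t,p=np.mean(fs,0),np.mean(ts,0),np.mean(ps,0)
    h=lambda v:np.array([v[:2]@ex,v[:2]@ey,v[2]])
    return h(f),h(t),p,o["clock"]
E
python3 - <<'E'
from press import *
arm.line_to([*C,.08],vel=.05); arm.move_to([*C,.048],[180,0,90+yaw])
arm.hold(.2); f0,t0,p,_=read(8); print("base",f0,t0,p)
hit=arm.line_to([*C,.016],vel=.012,stop_force=3)
f,t,p,c=read(6); print(hit,"f",np.round(f-f0,2),"t",np.round(t-t0,3),np.round(p,4),c)
np.save("base.npy",[f0,t0])
E
```

```text
base [ 0.229027   -0.11095591 -1.53741175] [ 0.01278239  0.00842343 -0.00511336] [0.58581938 0.06781961 0.0493802 ]
True f [1.13 0.03 4.41] t [-0.018 -0.222 -0.178] [0.5849 0.0678 0.0306] 20.7833
```

Contact came at TCP 0.0306, an axis height of 63.6 mm, so p is about 8.5 mm. The yaw moment of -0.18 N·m agrees with the measured extra 1.6° of fuse yaw. I correct yaw and then press in small steps.

```bash
python3 - <<'E'
from press import *
f0,t0=np.load("base.npy")
pos=C+.0003*ex; y=90+yaw-1.5; z=.0306
arm.line_to([*C,.034],vel=.04); arm.move_to([*pos,.034],[180,0,y]); 
arm.line_to([*pos,.0315],vel=.02)
z=.0315; peak=0
while z>.0268:
    z-=.0005; arm.line_to([*pos,z],vel=.02)
    f,t,p,c=read(3); f-=f0;t-=t0; print(f"{z:.4f} {p[2]:.4f} f {np.round(f,2)} t {np.round(t,3)} {c:.1f}")
    if abs(f[0])>5 or f[2]>16 or abs(t[2])>.45: print("stop");break
    pos=pos+ex*np.clip(f[0]*.00005,-.0002,.0002)
    
np.save("st.npy",[*pos,y,z])
E
```

```text
0.0310 0.0311 f [-1.92  0.17  3.62] t [-0.014  0.186  0.322] 21.9
0.0305 0.0307 f [-2.72  0.16  6.  ] t [0.016 0.329 0.388] 22.2
0.0300 0.0303 f [-2.62  0.03  6.79] t [-0.009  0.344  0.433] 22.5
0.0295 0.0300 f [-2.14 -0.33  7.64] t [-0.007  0.343  0.408] 22.8
0.0290 0.0297 f [-2.63  0.33  8.36] t [-0.012  0.429  0.375] 23.1
0.0285 0.0294 f [-3.46 -0.49  9.78] t [0.02  0.463 0.374] 23.4
0.0280 0.0291 f [-3.3  -0.67  9.99] t [0.026 0.432 0.404] 23.7
0.0275 0.0287 f [-2.99  0.48  9.97] t [0.017 0.41  0.42 ] 24.0
0.0270 0.0282 f [-2.68  0.62 10.28] t [-0.001  0.326  0.432] 24.3
0.0265 0.0277 f [-2.04  0.52  9.44] t [-0.032  0.255  0.385] 24.6
```

The yaw was over-corrected by about 1° and Fz has peaked near 10 N. I turn back 1° and continue until the snap and the floor.

```bash
python3 - <<'E'
from press import *
f0,t0=np.load("base.npy"); *pos,y,z=np.load("st.npy"); pos=np.array(pos); y+=.9
arm.move_to([*pos,z],[180,0,y]); low=99
while z>.018:
    f,t,p,c=read(3); f-=f0;t-=t0; print(f"{z:.4f} {p[2]:.4f} f {np.round(f,2)} t {np.round(t,3)} {c:.1f}")
    low=min(low,f[2])
    if abs(f[0])>6 or f[2]>15 or (f[2]>low+4 and p[2]<.0255): print("stop");break
    pos=pos+ex*np.clip(f[0]*.00005,-.0002,.0002)
    z-=.0005; arm.line_to([*pos,z],vel=.02)
np.save("st.npy",[*pos,y,z])
E
```

```text
0.0265 0.0276 f [-1.4   0.97  9.05] t [0.022 0.186 0.102] 24.9
0.0260 0.0270 f [-0.1   0.14  7.8 ] t [0.005 0.083 0.123] 25.2
0.0255 0.0261 f [ 2.57 -0.15  5.09] t [ 0.064 -0.343  0.047] 25.5
0.0250 0.0251 f [ 5.38 -0.12  1.59] t [ 0.081 -0.832  0.021] 25.8
0.0245 0.0241 f [ 6.68 -0.36 -0.63] t [ 0.008 -1.027  0.041] 26.1
stop
```

It is snapping in: Fz is down to -0.6 N. The sideways force shows the tool should shift about +0.6 mm in x, so I relieve it and continue to the floor.

```bash
python3 - <<'E'
from press import *
f0,t0=np.load("base.npy"); *pos,y,z=np.load("st.npy"); pos=np.array(pos); low=99
pos=pos+ex*.0005; arm.line_to([*pos,z],vel=.02)
while z>.017:
    f,t,p,c=read(3); f-=f0;t-=t0; print(f"{z:.4f} {p[2]:.4f} f {np.round(f,2)} t {np.round(t,3)} x {(pos-C)@ex*1e3:.2f} {c:.1f}")
    low=min(low,f[2])
    if abs(f[0])>9 or f[2]>12 or f[2]>max(low,0)+5: print("stop");break
    pos=pos+ex*np.clip(f[0]*.0001,-.0004,.0004)
    z-=.0004; arm.line_to([*pos,z],vel=.02)
np.save("st.npy",[*pos,y,z])
E
```

```text
0.0245 0.0238 f [ 5.53 -0.4  -0.95] t [-0.018 -0.894  0.045] x -0.27 26.4
0.0241 0.0231 f [ 5.62 -0.2  -2.49] t [-0.032 -0.899  0.028] x 0.13 26.7
0.0237 0.0227 f [ 5.5   0.05 -6.  ] t [-0.058 -0.799  0.02 ] x 0.53 27.0
0.0233 0.0226 f [ 1.63  0.03 -4.38] t [-0.104 -0.327  0.047] x 0.93 27.3
0.0229 0.0225 f [-2.28 -0.69 -0.51] t [-0.105  0.317  0.021] x 1.09 27.6
0.0225 0.0225 f [-5.18 -0.51  2.79] t [-0.13   0.758  0.05 ] x 0.86 27.9
0.0221 0.0225 f [-5.42 -0.82  4.72] t [-0.087  0.807  0.009] x 0.46 28.2
0.0217 0.0225 f [-5.01 -0.09  6.41] t [-0.145  0.75   0.019] x 0.06 28.5
stop
```

The fuse is seated: TCP stands at 0.0225 while Fz climbs, so p is about 9.5 mm. I relieve the load, release and lift away. Then I get ready for the guard and look.

```bash
python3 - <<'E'
from press import *
f0,t0=np.load("base.npy"); *pos,y,z=np.load("st.npy")
pos=C+ex*.0006; arm.line_to([*pos,.0219],vel=.02)
f,t,p,c=read(4); print(np.round(f-f0,2),np.round(t-t0,3),p,c)
eoat.set_gripper(.045,40)
arm.hold(.1); print(sensors.observe()["contact_force"],sensors.observe()["width"])
arm.line_to([*pos,.13],vel=.12); eoat.set_gripper(0.0,20)
S=C+ex*(-.16)+ey*(-.042)
arm.move_to([*S,.13],[180,0,yaw])
o=sensors.observe();print(o["clock"],o["position"],o["width"],o["contact_force"])
s=camera("scene");t=camera("top")
c=lambda k,q,w:(lambda u,v:cv2.resize(k["pixels"][v-w:v+w,u-w:u+w],(400,400),interpolation=cv2.INTER_CUBIC))(*map(int,w2px(k,[*C,.05])))
cv2.imwrite("pics/c7.png",np.hstack([c(s,0,50),c(t,0,50)]))
E
```

```text
[-6.35 -0.33  6.62] [-0.117  0.951  0.038] [0.58515296 0.06784242 0.02245468] 28.7833
[-0.61235893 -0.79569126 -0.08715247] 0.044788303156619705
32.1083 [0.42711861 0.01940176 0.13032376] 6.009309758228158e-05 [ 0.02879908 -0.92949547 -0.18282193]
```

View pics/c7.png

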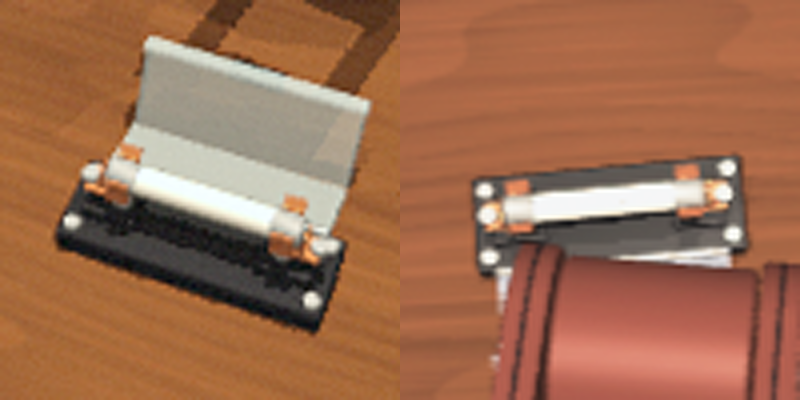

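The fuse sits level in both clips, caps at (125,180) and (285,228) in the scene view, with the guard still open. Now I sweep the guard shut.

```bash
python3 - <<'E'
from press import *
def P(th):
    x=.040*np.cos(th)-.058*np.sin(th)-.032-.011; z=.018+.040*np.sin(th)+.058*np.cos(th)
    return [*(C+ex*x-ey*.042), z-.016]
S=C+ex*(-.16)-ey*.042
arm.line_to([*S,P(1.9)[2]],vel=.15)
for th in np.arange(1.9,.14,-.125):
    arm.line_to(P(th),vel=.12); o=sensors.observe()
    print(f"{th:.2f}",np.round(o["contact_force"],1),np.round(o["position"],3),round(o["clock"],1))
    if np.linalg.norm(o["contact_force"])>20: print("stop");break
p=P(th); arm.line_to([p[0],p[1],.16],vel=.15)
arm.move_to([.42,-.1,.2],[180,0,yaw]); arm.hold(.3)
s=camera("scene");t=camera("top"); o=sensors.observe();print(o["clock"],o["contact_force"])
c=lambda k,w:(lambda u,v:cv2.resize(k["pixels"][v-w:v+w,u-w:u+w],(400,400),interpolation=cv2.INTER_CUBIC))(*map(int,w2px(k,[*C,.05])))
cv2.imwrite("pics/c8.png",np.hstack([c(s,40),c(t,40)]))
for k in(s,t):print([np.round((np.array(w2px(k,[*(C+ex*.037+ey*q),.072]))-np.array(list(map(int,w2px(k,[*C,.05]))))+40)*5) for q in(-.075,.075)])
E
```

```text
1.90 [-25.8  -3.5  16.6] [0.469 0.021 0.02 ] 33.6
stop
35.7333 [0.50840421 0.69275568 0.26940644]
[array([ 34., 189.]), array([333., 284.])]
[array([343., 107.]), array([ 46., 136.])]
```

View pics/c8.png

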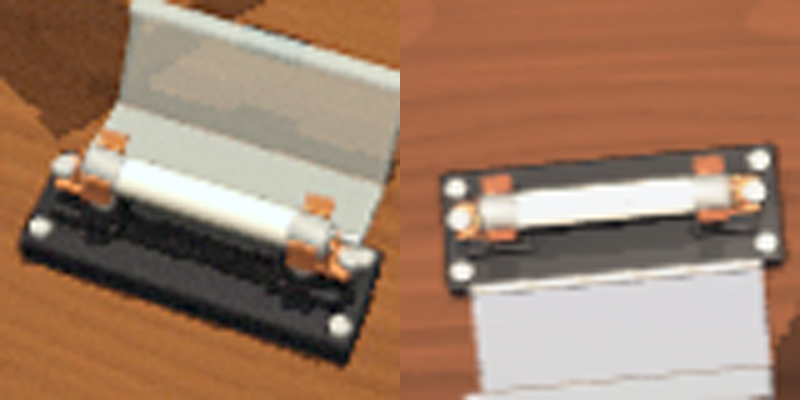

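Neither camera view shows the guard moved; the fuse is still home. The leaning plate edge jammed on a purely horizontal push, so I will make light contact and then carry the edge along its own arc, up and over.

```bash
python3 - <<'E'
from press import *
E=lambda th:np.array([.069*np.cos(th)-.056*np.sin(th), .069*np.sin(th)+.056*np.cos(th)])
q=C+ex*(-.16)-ey*.042
arm.move_to([*q,.10],[180,0,yaw]); arm.line_to([*q,.021],vel=.15)
print(arm.line_to([*(q+ex*.055),.021],vel=.04,stop_force=3))
p=sensors.observe()["position"]; print(p,(p[:2]-C)@ex)
th0=1.82; b=np.array([(p[:2]-C)@ex,.021])
for th in np.arange(th0,.85,-.08):
    d=E(th)-E(th0); x=b[0]+d[0]; z=b[1]+d[1]+.004*(th0-th)
    arm.line_to([*(C+ex*x-ey*.042),z],vel=.08); o=sensors.observe(); F=o["contact_force"]
    print(f"{th:.2f}",np.round(F,1),np.round(o["position"],3),round(o["clock"],1))
    if np.linalg.norm(F)>22: print("stop");break
else:
    z+=.003
    arm.line_to([*(C+ex*(x+.025)-ey*.042),z],vel=.08); o=sensors.observe();print(o["contact_force"],o["position"])
    arm.line_to([*(C+ex*(x+.025)-ey*.042),z+.04],vel=.1)
    print("touch",arm.line_to([*(C+ex*.005-ey*.042),.045],vel=.04,stop_force=2)); o=sensors.observe();print(o["contact_force"],o["position"],o["clock"])
E
```

```text
True
[0.46804344 0.02117539 0.02036513] -0.1185336309983735
1.82 [-0.3 -0.1  0. ] [0.468 0.021 0.021] 38.3
1.74 [-4.4  0.7  3.4] [0.472 0.021 0.027] 38.6
1.66 [-1.5 -0.7  2. ] [0.478 0.021 0.033] 38.8
1.58 [-1.  -0.8  0.8] [0.484 0.022 0.038] 39.1
1.50 [-4.3  0.2  1.1] [0.488 0.022 0.042] 39.3
1.42 [-13.5  -0.2  12.7] [0.492 0.022 0.046] 39.6
1.34 [-23.8  -2.9  24.5] [0.496 0.022 0.05 ] 39.8
stop
```

The guard is at about 1.3 rad. The reaction now passes through the hinge, because the tip corner works at a smaller radius than the edge. I carry on with a circle about the hinge for the tip, its radius growing slightly so that friction helps.

```bash
cat > arc.py <<'E'
from press import *
# corner of closed fingertip relative to hinge: x = x_tcp + .011 + .032, z = z_tcp + .016 - .018
p=sensors.observe()["position"]; x=(p[:2]-C)@ex+.043; z=p[2]-.002
r0=np.hypot(x,z); f0=np.arctan2(x,z); print("r",r0,"phi",np.degrees(f0))
phis=np.append(np.arange(f0,np.radians(30),np.radians(5)),np.radians(32))
for i,f in enumerate(phis):
    r=r0+.003+.009*i/(len(phis)-1)
    arm.line_to([*(C+ex*(r*np.sin(f)-.043)-ey*.042),r*np.cos(f)+.002],vel=.08); o=sensors.observe(); F=o["contact_force"]
    print(f"{np.degrees(f):.0f} {r:.3f}",np.round(F,1),np.round(o["position"],3),round(o["clock"],1))
    if np.linalg.norm(F)>22: print("stop");break
E
python3 arc.py
```

```text
r 0.06771763066977399 phi -44.65706485808584
-45 0.071 [-9.1 -0.8  8.1] [0.493 0.022 0.053] 40.1
-40 0.071 [-5.4 -0.4  6.3] [0.499 0.022 0.058] 40.3
-35 0.072 [-2.3  0.3  2.3] [0.504 0.022 0.062] 40.6
-30 0.073 [-0.8  0.2  1. ] [0.508 0.023 0.065] 40.8
-25 0.073 [ 0.2 -1.2  0.7] [0.514 0.023 0.069] 41.1
-20 0.074 [-0.2 -0.2  1.1] [0.519 0.023 0.072] 41.3
-15 0.074 [0.6 0.4 1.5] [0.525 0.023 0.074] 41.6
-10 0.075 [-0.1  0.7  0.8] [0.531 0.024 0.076] 41.8
-5 0.076 [-0.9  0.7  1.8] [0.538 0.024 0.077] 42.1
0 0.076 [-0.4 -0.4  0.9] [0.544 0.024 0.078] 42.3
5 0.077 [-0.2 -0.5  0.1] [0.551 0.024 0.078] 42.6
10 0.077 [ 0.9  0.2 -1. ] [0.557 0.025 0.078] 42.8
15 0.078 [-0.7 -0.6  1.2] [0.564 0.025 0.077] 43.1
20 0.079 [ 0.2 -0.4 -1. ] [0.571 0.025 0.075] 43.3
25 0.079 [ 0.5  0.3 -0.1] [0.577 0.025 0.073] 43.6
32 0.080 [-0.7  0.1 -0.6] [0.586 0.026 0.069] 43.8
```

Light forces throughout, and the guard appears to have gone over. I verify by touching its top, then retreat and check in the image numerically.

```bash
python3 - <<'E'
from press import *
q=C+ex*.012-ey*.042
arm.line_to([*q,.085],vel=.08)
print("touch",arm.line_to([*q,.048],vel=.03,stop_force=2.5)); o=sensors.observe();print(o["contact_force"],o["position"])
arm.line_to([*q,.16],vel=.12)
arm.move_to([.42,-.1,.2],[180,0,yaw]); arm.hold(.3); o=sensors.observe();print(o["clock"],o["contact_force"])
s=camera("scene");cv2.imwrite("pics/f.png",s["pixels"])
a=np.load("pics/scene0.npy",allow_pickle=True).item()["pixels"].astype(int);b=s["pixels"].astype(int)
# open plate location (x'=-.095,z=.05) and tab location when shut (x'=.028,z=.084), edge of shut plate
for n,P in(("openplate",[-.093,0,.05]),("openplate2",[-.093,.04,.04]),("tab shut",[.028,0,.084]),("tab side",[.028,.012,.084]),("plate shut",[.0,.03,.074]),("bench beyond",[-.15,0,0])):
    u,v=map(int,np.round(w2px(s,[*(C+ex*P[0]+ey*P[1]),P[2]])));print(n,u,v,a[v,u],b[v,u])
E
```

```text
touch True
[ 0.12498251 -0.30547092  4.38571807] [0.59838223 0.02629252 0.06083651]
47.2167 [ 0.02936389  0.16427044 -0.57899566]
openplate 327 209 [141 161 175] [ 51 101 160]
openplate2 341 216 [138 161 179] [ 63 112 176]
tab shut 313 236 [59 62 63] [58 62 62]
tab side 317 238 [55 57 58] [61 59 63]
plate shut 328 234 [187 201 199] [197 203 202]
bench beyond 331 206 [158 170 165] [ 51  96 156]
```

The open-plate spots now show bare wood, so the guard is down. A quick two-point touch checks that it lies level, not ajar.

```bash
python3 - <<'E'
from press import *
q=C-ey*.042
arm.move_to([*(q-ex*.02),.075],[180,0,yaw])
for x in(-.02,.022):
    arm.line_to([*(q+ex*x),.070],vel=.12)
    h=arm.line_to([*(q+ex*x),.052],vel=.03,stop_force=2.5); f,t,p,c=read(6); print(x,h,np.round(f,2),np.round(p,4),c)
    arm.line_to([*(q+ex*x),.072],vel=.1)
arm.line_to([*(q+ex*.022),.15],vel=.15); arm.hold(.2); o=sensors.observe();print(o["clock"],o["contact_force"])
E
```

```text
-0.02 True [-1.5  -0.16  6.11] [0.5671 0.0248 0.0608] 48.95
0.022 True [-0.35  0.31  4.66] [0.6085 0.0267 0.0608] 50.225
51.3583 [ 0.27662173 -0.33750833 -1.25512283]
```

The top is level (60.8 mm TCP height at both points), so the guard is shut, and the arm is clear.

```bash
python3 -c "
from h import *
print(hand_in())"
```

```text
the job is handed in; nothing more can be done
None
```

I fitted the long fuse in both clips, let it go, swung the guard shut over it and handed the job in at about 51 s; the hand-in call returned no verdict.

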